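# Tip the tube tees out over the tailgate

### The arm

A 6-joint arm with a two-finger parallel gripper is mounted at the origin on the work surface. World frame = base frame: x ahead of the robot, y to its left, z up, the work surface at z = 0. Lengths are in m, angles in rad, forces in N, time in s.
With the tool pointing down it reaches from about 0.4 to 0.825 m from the base axis. Payload 7 kg.
Tool frame: the origin (TCP) lies on the mounting face of the last link; the fingertips stand 178 mm ahead of it and the grasp point (between the pads) lies arm.grip_depth ahead of it (arm.grip_depth is the distance from the TCP to the grasp point, in m); z points along the fingers, y is the direction in which the jaws open and shut (so a half turn about z gives the same grasp; the last joint's range is limited). The gripper opens to 88 mm and grips with 3 to 60 N. Pads are 19 mm wide; open, the fingers measure 130 mm over their backs; the gripper's body (78 mm by 193 mm) begins 47 mm behind the grasp point.
Start: joints at [1.485, 0.359, 0.012, 0, -1.224, -0.288], TCP at [0.246, 0.628, 0.405] pointing down, gripper open.
Joint ranges: [-3.07, 3.07], [-1.43, 2.12], [-1.02, 1.25], [-3.03, 1.67], [-3.05, -0], [-3.03, 3.03]. Speed limits (rad/s): [2.39, 2.39, 3.01, 3.14, 3.14, 3.14].

### API

Orientations are given as [roll, pitch, yaw] about the fixed x, y, z axes, in that order (R = Rz(yaw) Ry(pitch) Rx(roll)).
In Python, from station import arm gives the robot as it stands.
- The arm moves only by the tool carry_out, never from a script. Its argument "targets" is a list that holds one entry, the list of rows, each a list of 7 numbers: the turn, a rotation vector about the tool's x, y, z in units of 8 degrees (1.0 is 8 degrees), then the shift along the tool's x, y, z in units of 2.5 cm (1.0 is 2.5 cm), then the opening, from -1 (shut) to 1 (fully open). A call has 1 to 20 rows; each row shifts and turns the commanded pose from where the row before left it, along the tool's axes as they then stand; what a row does not reach is not made up. A row lasts 1/8 s, in which the tool goes at most 62.5 mm and 10.7 degrees, less where a joint would pass 70% of its speed; a pose out of reach is approached as far as the arm can. A call with a number of a shift or a turn outside -1 to 1 is refused whole. A call with a gripper value outside its range is refused whole. The fingers move at their own pace and stop on an object; "squeeze" is the grip in N (left out, the last holds). Time passes only in rows, so rows that do not move let the fingers close. It gives the time, the measured TCP pose, the force and the opening at its end, in the units of the state.
- arm.get_state(): the state, without advancing time (a new reading comes with each control period).
- arm.grab_frame(name): name is "scene" or "side" or "wrist"; returns (picture, depth): 420x560x3 uint8, red, green, blue; 420x560 float32, m along the optical axis (not along the pixel's ray), 0 where there is no reading.
- arm.camera_model(name): a dict with "camera_matrix" (3x3 intrinsics, pixels), "distortion" ([k1, k2, p1, p2, k3] as OpenCV has them; the pictures are not rectified), "world_from_camera" (4x4, takes a point from camera to world coordinates). Camera axes: x right, y down, z forward; pixel columns grow to the right and rows downward; lengths in m; the calibration is good to about 2 mm. A picture is of the moment at which its call begins: read the wrist's pose just before it. camera_model takes no time and is no camera call; for the wrist camera it gives the pose at the moment of the call.
- arm.job_done(): hands the job in, once; it reports no verdict.
Trained networks look in the newest picture that a camera, given by its name, has taken for a name from the list of things; names that differ only in an ending like _2 or _b are one class to them, and where a whole thing is asked for, a point or a joint stands for the part that bears it (a point fixed in the world has none). Each returns a list of dicts, best first, with "conf" (0 to 1); they miss things now and then, are a little off and sometimes report something else, mostly with a low value. They report only what shows in the picture. A call takes as long as a camera call. They do not tell look-alikes from the thing itself.
- arm.spot_in(camera, query): "point" ([row, column] in pixels, amid what is visible of it).
- arm.landmark_of(camera, query): "point" ([row, column] in pixels: a listed point, or the origin of a listed thing).
The state is a dict: "t": time; "q": joint angles; "qd": joint speeds; "joint_efforts": joint torques, N m; "eef_pos": TCP position; "ee_rot": TCP orientation; "force": force on the tool from outside, world axes, zero at the start; "moment": the same for the moment, N m; "width": finger opening in m.
Only numpy, scipy, OpenCV 4.12 (cv2) and the standard library are available. Lean on these libraries where they do the work, as an engineer would, in place of code of your own. Each camera call takes 0.05 s, during which the arm holds its last target.

### The job

Lower the end gate of the tip-out tray all the way, then lift the tray by its handle so that both tube tees slide out over the lowered gate into the bin below it. Do not tip the tray before the gate is down and do not touch the tees; at the end the tray is back down level on its stand with its gate still lowered.

Things in the scene. Friction and masses are not known exactly. Their poses are not given: they have to be found in the camera images.
- stand: dark steel stand fixed to the bench, carrying the tip-out tray between two cheeks (tops at z 130 mm). Origin: centre of the underside of its 160 x 150 mm base; x points level to the tray's gate end, y across, z up. In this frame (mm): tray pivot axis along y at x 60, z 115; handle bar axis at x -130, z 170 with the tray level; gate hinge axis along y at x 80, z 124.5.
- tray (a joint): tilt of the open aluminium tray (800 g), rad: 0 = level on its stand; positive lifts the handle end, lowers the gate end; stop at 0.95. Falls back to 0 when let go; lifting takes about 5 N at the handle. Level, it spans (stand frame, mm) x -80 to 80, y -60 to 60, floor top z 125, tops of its three walls z 165; walls 4 thick.
- tray_handle (a point): middle of the tray's handle: a round steel bar 12 mm thick, level along the stand's y, free for 96 mm between end brackets, axis 50 mm behind the tray's rear wall and 5 mm above the wall tops. The bar can turn between the finger pads, so the tool may stay upright while the tray is tipped.
- gate (a joint): angle of the steel end gate relative to the tray, rad: 0 = shut (upright), grows as its top goes outward and down, stop at 1.57 = fully lowered, flush with the tray's floor like a chute. May start ajar by up to 0.3. A stiff hinge holds it wherever it is left; pushing it at its tab takes about 1.5 N. Pressing harder than 6 N on the lowered gate can tip the tray.
- gate_tab (a point): middle of the rolled edge (8 mm thick, 44 mm long along the stand's y) on top of the gate's tab, 66 mm from the gate's hinge axis. The gate is a 4 mm plate, 120 mm wide and 43 mm high; the 40 mm wide tab in its middle goes on up, its rolled edge about 25 mm above the tray's walls when shut.
- bin: loose open grey plastic bin, 180 x 170 x 45 mm, walls 5 mm, 800 g, standing on the bench below the gate end of the tray. Origin: centre of its underside; x along its 180 mm side, z up. (An equal bin, empty, stands farther away on the bench and is not this one.)
- tee_a: One steel tube tee in the tip-out tray, 100 to 155 g: a straight run 56 mm long, 18 mm thick (along its x) with one side branch reaching 26 mm from the run's axis (along its y). Origin: middle of the run, at its underside, 9 mm below the run's axis. It starts to slide when the tray is tipped 0.4 to 0.65 rad.
- tee_b: The other steel tube tee in the tip-out tray, 100 to 155 g: a straight run 56 mm long, 18 mm thick (along its x) with one side branch reaching 26 mm from the run's axis (along its y). Origin: middle of the run, at its underside, 9 mm below the run's axis. It starts to slide when the tray is tipped 0.4 to 0.65 rad.
Not all that is in view belongs to the job. Leave any pink look-alike of the tee_b alone. What is shaped like the bin but brown is not meant.

How it is judged:
By the outcome, as a careful person would: the job done as asked, in the order asked, and still so for the second after the job is handed in, with the robot touching nothing.
It also fails if it takes over 54 s, if anything falls off the work surface, if the arm or the gripper's body presses on something with over 40 N, if the wrist force passes 120 N, or if a joint passes its speed limit or range.

## Working session

There is one attempt and no reset: what is moved stays moved. The work goes in short steps, Python scripts to look and compute and a tool call to move; the robot and the scene stay as the last step left them, time stands still between calls to the robot, and variables do not carry over. Pictures are saved under pics/ and viewed, and the job is handed in when it is done.

Besides the shell and the picture viewer there is one more tool, called by a JSON object that holds its "method" and its "body". carry_out: Moves the arm, as the interface text tells. Its arguments: {"type":"object","properties":{"targets":{"type":"array"},"squeeze":{"type":"number"}},"required":["targets"]}

```bash
ls; mkdir -p pics
python3 - <<'E'
from station import arm
import cv2,numpy as np
print(arm.get_state(), arm.grip_depth)
for c in ["scene","side"]:
    p,d=arm.grab_frame(c); cv2.imwrite(f"pics/{c}0.png",p[:,:,::-1]); np.save(f"pics/{c}0.npy",d)
    for n in ["gate_tab","tray_handle","stand","bin","tee_a"]:
        print(c,n,arm.landmark_of(c,n))
    m=arm.camera_model(c); print(m)
E
```

```text
pics
{'t': 0.0, 'q': array([ 1.48510860e+00,  3.59374864e-01,  1.10102006e-02, -3.56663428e-04,
       -1.22406023e+00, -2.88051055e-01]), 'qd': array([-1.78377644e-03,  2.67057059e-03, -1.56280380e-03,  4.49701321e-04,
       -8.30417876e-06, -3.85587326e-04]), 'joint_efforts': array([-2.74924656e-03, -5.82707191e+01,  2.93053919e+01,  6.99676126e+00,
        7.12816996e-03, -1.78567143e-04]), 'eef_pos': array([0.24639987, 0.62819698, 0.40370785]), 'ee_rot': array([ 3.13993593e+00, -1.41227323e-04, -3.73860146e-01]), 'force': array([-0.19068368,  0.35292509, -0.49680848]), 'moment': array([0.0061328 , 0.00057686, 0.05271397]), 'width': 0.08744765881204355} 0.1593
scene gate_tab [{'point': [229.2, 289.2], 'conf': 0.92}]
scene tray_handle [{'point': [302.7, 370.6], 'conf': 0.92}]
scene stand [{'point': [299.2, 312.9], 'conf': 0.84}]
scene bin [{'point': [253.5, 259.6], 'conf': 0.95}, {'point': [154.1, 242.3], 'conf': 0.75}]
scene tee_a [{'point': [279.8, 316.4], 'conf': 0.7}, {'point': [239.1, 376.2], 'conf': 0.69}, {'point': [265.8, 330.3], 'conf': 0.61}]
{'camera_matrix': array([[40
[... 666 characters left out ...]
]
side bin [{'point': [240.5, 259.3], 'conf': 0.78}, {'point': [180.3, 358.4], 'conf': 0.69}]
side tee_a [{'point': [333.2, 341.1], 'conf': 0.76}, {'point': [276.6, 234.5], 'conf': 0.64}]
{'camera_matrix': array([[399.77071993,   0.        , 278.5933345 ],
       [  0.        , 399.77071993, 213.80598098],
       [  0.        ,   0.        ,   1.        ]]), 'distortion': array([0.010918, 0.      , 0.      , 0.      , 0.      ]), 'world_from_camera': array([[-0.99155574, -0.0901075 ,  0.09326224,  0.40275956],
       [-0.12952654,  0.72325966, -0.67832023,  0.60467135],
       [-0.00633108, -0.68467226, -0.72882359,  0.79297754],
       [ 0.        ,  0.        ,  0.        ,  1.        ]])}
```

View pics/scene0.png

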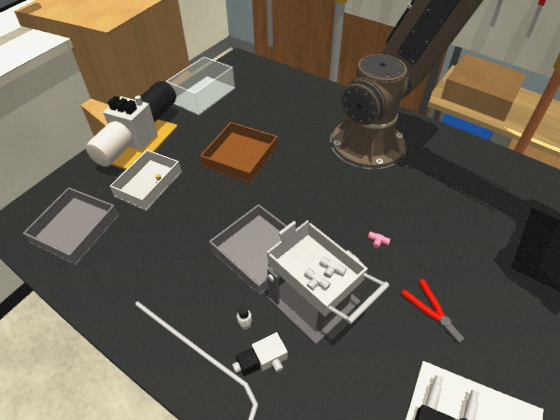

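View pics/side0.png

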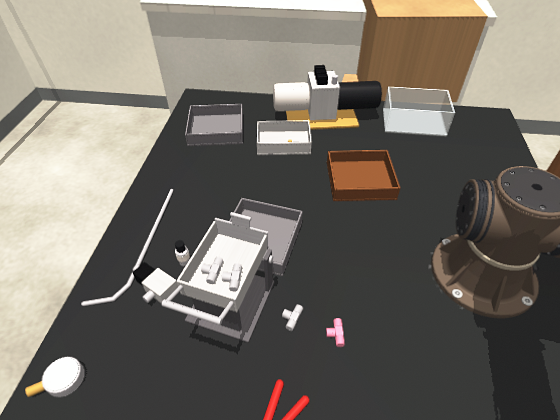

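```bash
cat > h.py <<'E'
from station import arm
import cv2,numpy as np
from scipy.spatial.transform import Rotation as R
def ray(c,pt):
    m=arm.camera_model(c); W=m["world_from_camera"]
    u=cv2.undistortPoints(np.array([[[pt[1],pt[0]]]],float),m["camera_matrix"],m["distortion"])[0,0]
    return W[:3,3],W[:3,:3]@np.array([u[0],u[1],1.])
def atz(c,pt,z):
    o,d=ray(c,pt); return o+d*(z-o[2])/d[2]
def dep(c,pt,d,r=1):
    o,v=ray(c,pt); i,j=int(round(pt[0])),int(round(pt[1])); w=d[i-r:i+r+1,j-r:j+r+1]; w=w[w>0]
    return o+v*np.median(w)
def tri(p1,p2,c1="scene",c2="side"):
    o1,a=ray(c1,p1);o2,b=ray(c2,p2);a=a/np.linalg.norm(a);b=b/np.linalg.norm(b)
    s=np.linalg.lstsq(np.c_[a,-b],o2-o1,rcond=None)[0]
    x,y=o1+a*s[0],o2+b*s[1]; return (x+y)/2,np.linalg.norm(x-y)
E
python3 - <<'E'
from h import *
np.set_printoptions(precision=4,suppress=True)
ds=np.load("pics/scene0.npy");dd=np.load("pics/side0.npy")
for n,a,b in [("tab",(229.2,289.2),(214.3,239.2)),("handle",(302.7,370.6),(311.6,194.2)),("stand",(299.2,312.9),(301.3,231)),("bin",(253.5,259.6),(240.5,259.3))]:
    print(n,tri(a,b),dep("scene",a,ds),dep("side",b,dd))
print("z.170 handle",atz("scene",(302.7,370.6),.17),atz("side",(311.6,194.2),.17))
print("z.19 tab",atz("scene",(229.2,289.2),.19),atz("side",(214.3,239.2),.19))
print("bin0",atz("scene",(253.5,259.6),.0),atz("side",(240.5,259.3),.0))
print("stand0",atz("scene",(299.2,312.9),.0),atz("side",(301.3,231),.0))
E
```

```text
tab (array([0.5589, 0.0687, 0.2   ]), np.float64(0.00761817479792965)) [0.5552 0.068  0.1896] [0.5596 0.0585 0.1939]
handle (array([0.5988, 0.279 , 0.1711]), np.float64(0.007679206371974106)) [0.6003 0.2822 0.1698] [0.596  0.2778 0.1762]
stand (array([0.575 , 0.1501, 0.0031]), np.float64(0.0008373930354765868)) [0.643  0.1831 0.1455] [0.5417 0.2385 0.1561]
bin (array([ 0.541 , -0.0302,  0.0032]), np.float64(0.0025150222551617576)) [ 0.5444 -0.0267  0.0082] [0.5169 0.0776 0.1388]
z.170 handle [0.6005 0.2823 0.17  ] [0.5979 0.2745 0.17  ]
z.19 tab [0.5554 0.0682 0.19  ] [0.5606 0.0549 0.19  ]
bin0 [ 0.5402 -0.0303  0.    ] [ 0.5411 -0.0342  0.    ]
stand0 [0.5732 0.149  0.    ] [0.5758 0.1487 0.    ]
```

```bash
cat > ov.py <<'E'
from h import *
import sys
def proj(c,P):
    m=arm.camera_model(c); W=np.linalg.inv(m["world_from_camera"])
    r,_=cv2.Rodrigues(W[:3,:3]); return cv2.projectPoints(np.array(P,float),r,W[:3,3],m["camera_matrix"],m["distortion"])[0][:,0]
def S2W(P,x,y,yaw):
    P=np.array(P,float); c,s=np.cos(yaw),np.sin(yaw)
    return np.c_[x+c*P[:,0]-s*P[:,1],y+s*P[:,0]+c*P[:,1],P[:,2]]
def model(g,tilt=0):
    L=[]
    def gp(r,y): return [.08+r*np.sin(g),y,.1245+r*np.cos(g)]
    L.append([[-.08,-.06,.165],[.08,-.06,.165]]);L.append([[-.08,.06,.165],[.08,.06,.165]]);L.append([[-.08,-.06,.165],[-.08,.06,.165]])
    L.append([[-.13,-.048,.17],[-.13,.048,.17]])
    L.append([gp(.066,-.022),gp(.066,.022)]);L.append([gp(.043,-.06),gp(.043,.06)]);L.append([gp(0,-.06),gp(0,.06)])
    B=[[-.08,-.075,0],[.08,-.075,0],[.08,.075,0],[-.08,.075,0]]
    for i in range(4):L.append([B[i],B[(i+1)%4]])
    return L
def draw(c,img,pose,g,box,k,fn):
    v=img[:,:,::-1].copy(); r0,r1,c0,c1=box
    v=cv2.resize(v[r0:r1,c0:c1],None,fx=k,fy=k,interpolation=cv2.INTER_CUBIC)
    if pose is not None:
      for s in model(g):
        p=proj(c,S2W(s,*pose)); q=((p-[c0,r0]+.5)*k).astype(int); cv2.line(v,tuple(map(int,q[0])),tuple(map(int,q[1])),(0,0,255),1)
    cv2.imwrite(fn,v)
E
python3 - <<'E'
from ov import *
pose=(.5745,.149,np.arctan2(-.212,-.042))
a=cv2.imread("pics/scene0.png")[:,:,::-1];b=cv2.imread("pics/side0.png")[:,:,::-1]
draw("scene",a,pose,.15,(200,350,230,400),4,"pics/o1.png")
draw("side",b,pose,.15,(190,350,150,320),4,"pics/o2.png")
E
```

```text
(no output)
```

View pics/o1.png

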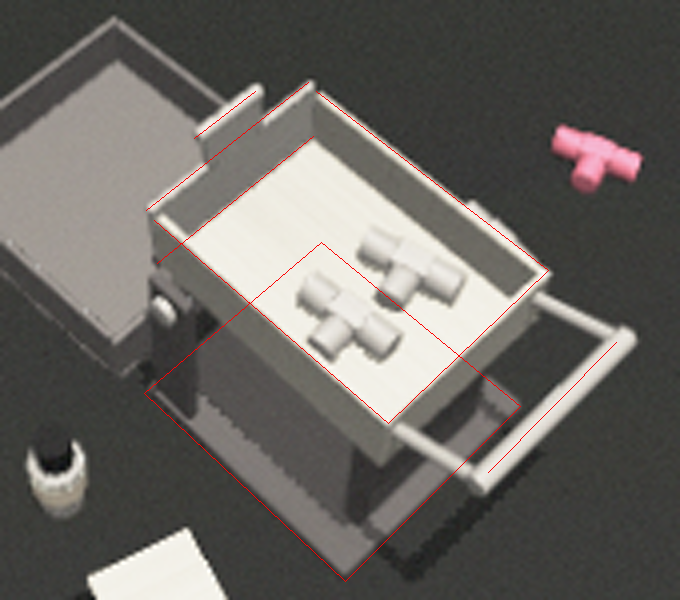

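View pics/o2.png

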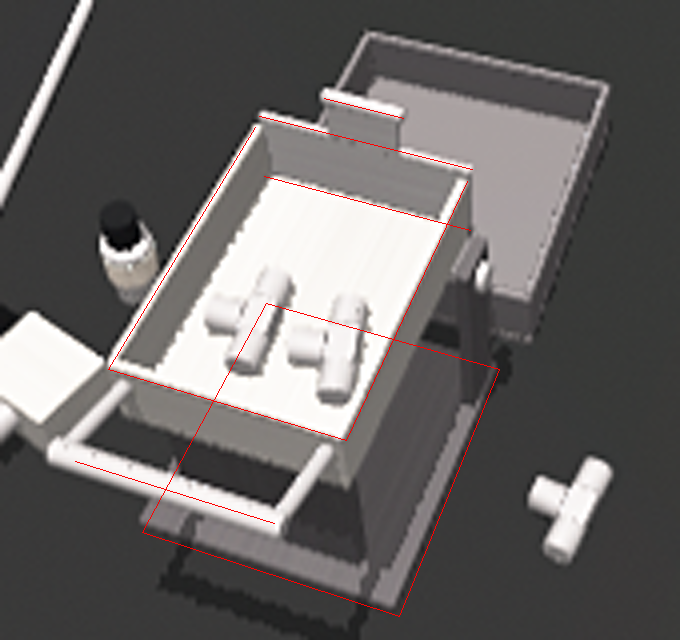

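{"method": "carry_out", "body": {"targets": [[[0,0,-0.64,0,0,0,-1],[0,0,-0.63,0,0,0,-1],[0,0,0,0.92,1,0,-1],[0,0,0,0.92,1,0,-1],[0,0,0,0.92,1,0,-1],[0,0,0,0.92,1,0,-1],[0,0,0,0.92,1,0,-1],[0,0,0,0.92,1,0,-1],[0,0,0,0.92,1,0,-1],[0,0,0,0.92,1,0,-1],[0,0,0,0.92,1,0,-1],[0,0,0,0.92,1,0,-1],[0,0,0,0.92,1,0,-1],[0,0,0,0.92,1,0,-1],[0,0,0,0.92,1,0,-1],[0,0,0,0.92,1,0,-1],[0,0,0,0.92,1,0,-1],[0,0,0,0.92,1,0,-1],[0,0,0,0.92,1,0,-1],[0,0,0,0.92,1,0,-1]]], "squeeze": 20}}

```text
t: 3.1
eef_pos: [0.5651, 0.1052, 0.4049]
ee_rot: [-3.141, -0.0, -0.196]
force: [0.8, 1.3, 0.1]
width: 0.0001
```

```bash
cat > st.py <<'E'
from ov import *
np.set_printoptions(precision=4,suppress=True)
POSE=(.5745,.149,np.arctan2(-.212,-.042))
def w2s(p):
    c,s=np.cos(POSE[2]),np.sin(POSE[2]);dx,dy=p[0]-POSE[0],p[1]-POSE[1]
    return np.array([c*dx+s*dy,-s*dx+c*dy,p[2]])
def show():
    s=arm.get_state(); t=R.from_euler('xyz',s['ee_rot']).as_matrix(); tip=s['eef_pos']+.178*t[:,2]
    print('t',s['t'],'tip stand mm',w2s(tip)*1e3,'ypr',np.degrees(s['ee_rot']),'F',s['force'],'w',s['width']); return s
E
python3 - <<'E'
from st import *
show()
for c in ["scene","side"]:
    p,d=arm.grab_frame(c); cv2.imwrite(f"pics/{c}1.png",p[:,:,::-1])
    print(arm.landmark_of(c,"gate_tab"))
    draw(c,p,POSE,.15,(150,350,200,420) if c=="scene" else (150,350,130,340),3,f"pics/{c}1z.png")
E
```

```text
t 3.1 tip stand mm [ 44.7646  -0.6047 226.8778] ypr [-179.9853   -0.0195  -11.2526] F [0.8237 1.2521 0.145 ] w 7.45507195500466e-05
[{'point': [229.6, 287.6], 'conf': 0.56}]
[{'point': [214.9, 243.2], 'conf': 0.77}]
```

View pics/scene1z.png

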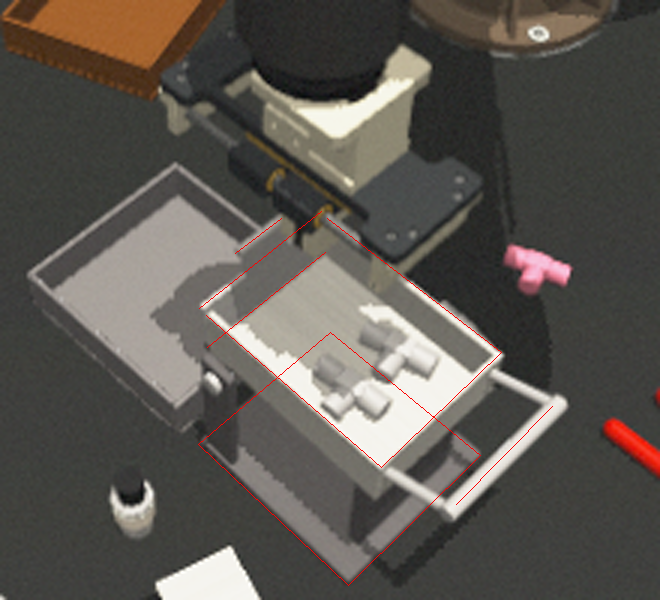

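View pics/side1z.png

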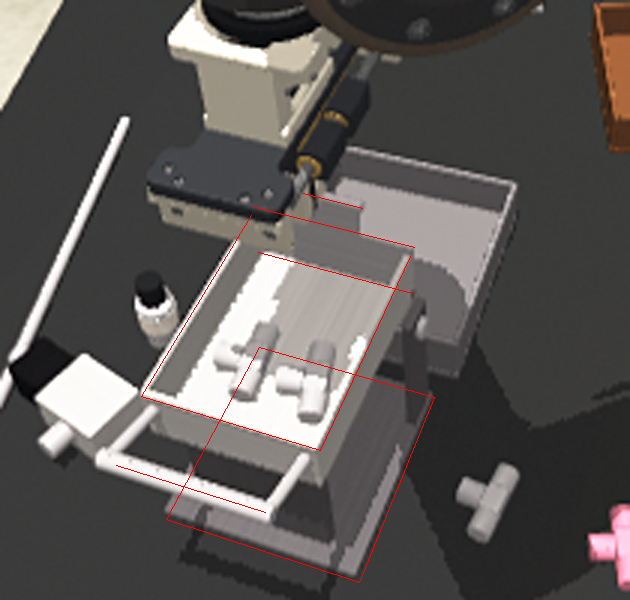

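{"method": "carry_out", "body": {"targets": [[[0,0,0,0,0,0.75,-1],[0,0,0,0,0,0.75,-1],[0,0,0,0,0,0.7,-1],[0,0,0,0,0.4,0,-1],[0,0,0,0,0.4,0,-1],[0,0,0,0,0.4,0,-1],[0,0,0,0,0.4,0,-1],[0,0,0,0,0.4,0,-1],[0,0,0,0,0.25,0.25,-1],[0,0,0,0,0.25,0.28,-1],[0,0,0,0,0.23,0.42,-1],[0,0,0,0,0,0,-1]]]}}

```text
t: 4.8
eef_pos: [0.5508, 0.0387, 0.3245]
ee_rot: [3.14, 0.002, -0.197]
force: [0.2, -0.5, 0.3]
width: 0.0005
```

Run:
```python
from st import *
show()
for c in ["scene","side"]:
    p,d=arm.grab_frame(c)
    draw(c,p,POSE,1.2,(150,350,200,420) if c=="scene" else (150,350,130,340),3,f"pics/{c}2z.png")
```

```text
t 4.8 tip stand mm [112.9834  -2.1981 146.461 ] ypr [179.9237   0.1322 -11.2948] F [ 0.2365 -0.5147  0.2872] w 0.00054317582770057
```

View pics/scene2z.png

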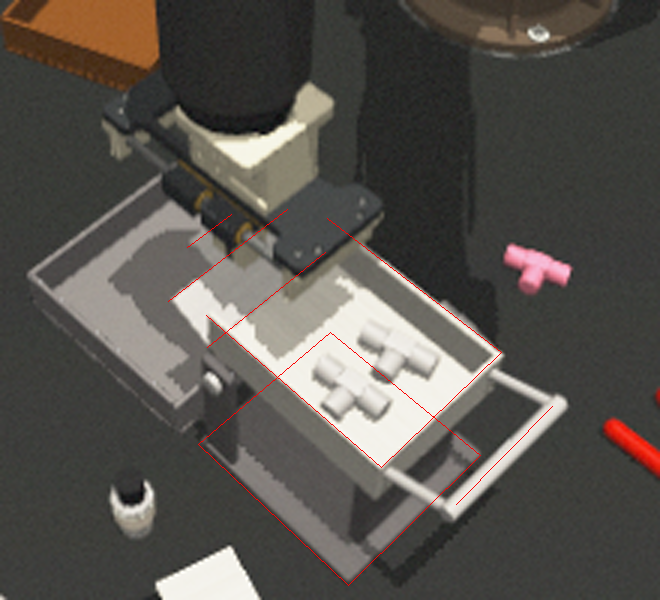

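View pics/side2z.png

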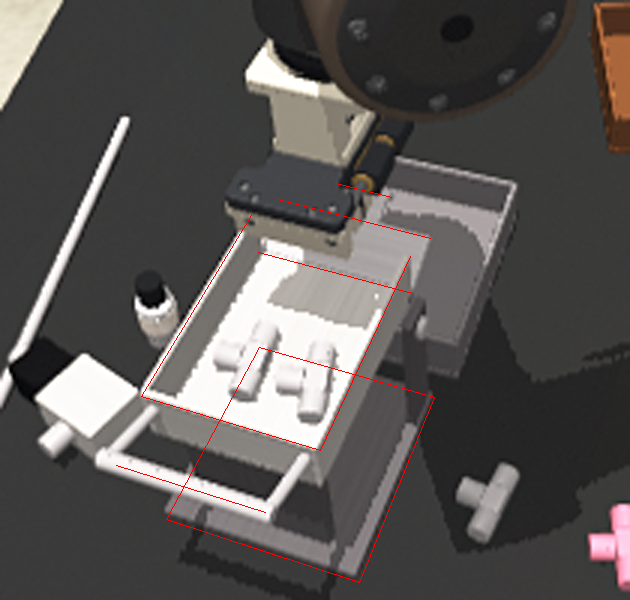

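{"method": "carry_out", "body": {"targets": [[[0,0,0,0.08,0.26,0.1,-1],[0,0,0,0,0.26,0.1,-1],[0,0,0,0,0,0.2,-1],[0,0,0,0,0,0.16,-1],[0,0,0,0,0,0,-1],[0,0,0,0,0,0,-1]]]}}

```text
t: 5.65
eef_pos: [0.5507, 0.0262, 0.3118]
ee_rot: [3.141, 0.0, -0.196]
force: [-0.1, -0.5, 0.4]
width: 0.0006
```

Run:
```python
from st import *
show()
```

```text
t 5.65 tip stand mm [125.0818   0.4853 133.7798] ypr [179.9921   0.019  -11.2534] F [-0.1    -0.4972  0.3555] w 0.0005510676623985768
```

{"method": "carry_out", "body": {"targets": [[[0,0,0,0,0,0.08,-1],[0,0,0,0,0,0.08,-1],[0,0,0,0,0,0,-1]]]}}

```text
t: 6.02
eef_pos: [0.5508, 0.0261, 0.3078]
ee_rot: [3.142, 0.0, -0.196]
force: [-0.5, -0.6, -0.2]
width: 0.0004
```

{"method": "carry_out", "body": {"targets": [[[0,0,0,0,0,0.04,-1],[0,0,0,0,0,0,-1]]]}}

```text
t: 6.28
eef_pos: [0.5508, 0.0261, 0.3069]
ee_rot: [-3.142, 0.0, -0.196]
force: [-1.1, 0.0, -0.1]
width: -0.0
```

{"method": "carry_out", "body": {"targets": [[[0,0,0,0,0,0.02,-1],[0,0,0,0,0,0,-1]]]}}

```text
t: 6.52
eef_pos: [0.5508, 0.0261, 0.3064]
ee_rot: [3.142, 0.0, -0.196]
force: [0.7, -1.4, 1.4]
width: 0.0006
```

{"method": "carry_out", "body": {"targets": [[[0,0,0,0,0,0.02,-1],[0,0,0,0,0,0,-1]]]}}

```text
t: 6.78
eef_pos: [0.5508, 0.0261, 0.3059]
ee_rot: [3.142, 0.0, -0.197]
force: [0.5, -0.3, 0.0]
width: 0.0008
```

Run:
```python
from st import *
for c in ["scene","side"]:
    p,d=arm.grab_frame(c); show()
    draw(c,p,POSE,1.57,(150,350,200,420) if c=="scene" else (150,350,130,340),3,f"pics/{c}3z.png")
```

```text
t 6.825 tip stand mm [125.1519   0.5969 127.9021] ypr [179.9997   0.0002 -11.2579] F [-0.2721 -0.9023  1.5831] w 0.0006250301246935273
t 6.875 tip stand mm [125.1921   0.5579 127.8587] ypr [179.9957   0.0066 -11.2587] F [-0.4476 -0.5685  0.4176] w 0.0007171879885730958
```

View pics/scene3z.png

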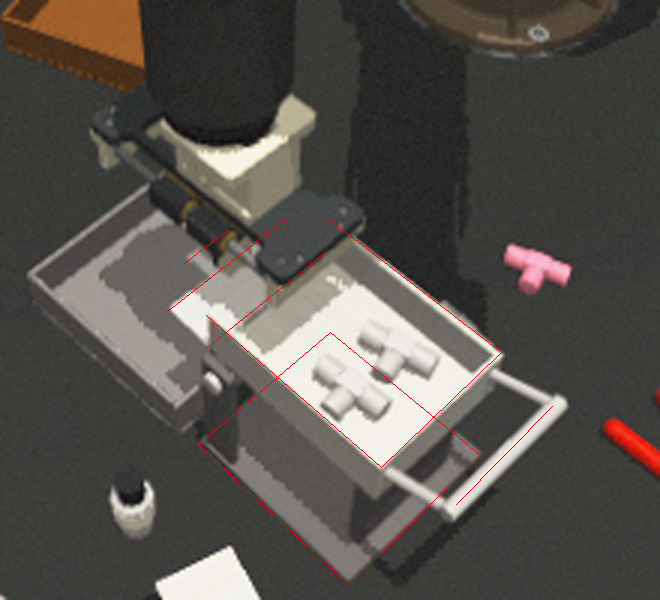

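View pics/side3z.png

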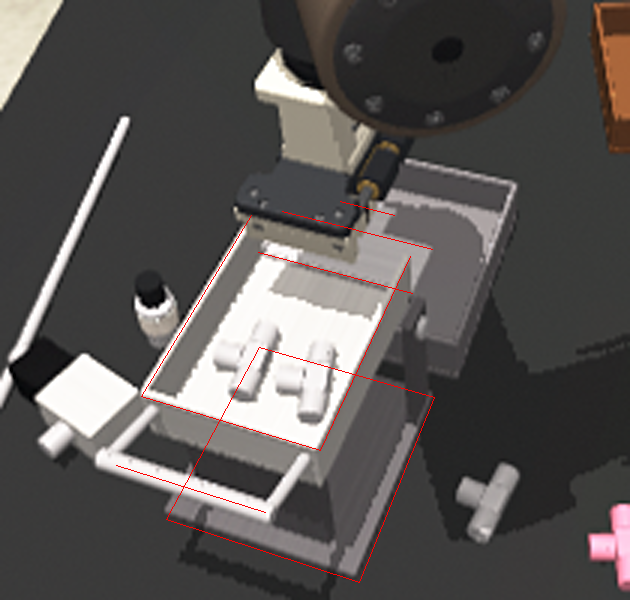

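{"method": "carry_out", "body": {"targets": [[[0,0,0,0,0,0.04,-1],[0,0,0,0,0,0,-1]]]}}

```text
t: 7.12
eef_pos: [0.5508, 0.0261, 0.3048]
ee_rot: [3.142, 0.0, -0.197]
force: [-0.2, 0.5, 0.4]
width: 0.0005
```

Run:
```python
from st import *
for i in range(3): arm.grab_frame("side"); show()
```

```text
t 7.175 tip stand mm [125.1136   0.5953 126.8317] ypr [-179.9979    0.0026  -11.2594] F [ 0.0425 -0.6133  0.383 ] w 0.0006052704261234928
t 7.225 tip stand mm [125.0967   0.593  126.8301] ypr [-179.9971    0.0034  -11.2591] F [ 0.0104 -0.4218  0.5319] w 0.0005734064287182359
t 7.275 tip stand mm [125.0907   0.5892 126.8504] ypr [-179.9957    0.0014  -11.2575] F [-0.7826  0.0057  0.0605] w 0.00048034712030861236
```

{"method": "carry_out", "body": {"targets": [[[0,0,0,0,0,0.04,-1],[0,0,0,0,0,0,-1]]]}}

```text
t: 7.52
eef_pos: [0.5508, 0.0262, 0.3038]
ee_rot: [-3.142, 0.0, -0.196]
force: [-0.1, -0.8, -0.1]
width: 0.0009
```

{"method": "carry_out", "body": {"targets": [[[0,0,0,0,0,0.03,-1],[0,0,0,0,0,0,-1]]]}}

```text
t: 7.78
eef_pos: [0.5508, 0.0261, 0.3031]
ee_rot: [-3.142, 0.0, -0.196]
force: [0.5, -0.8, 0.9]
width: 0.0003
```

{"method": "carry_out", "body": {"targets": [[[0,0,0,0,0,0.03,-1],[0,0,0,0,0,0,-1]]]}}

```text
t: 8.02
eef_pos: [0.5508, 0.0261, 0.3029]
ee_rot: [-3.142, -0.0, -0.196]
force: [-1.5, 0.5, 4.0]
width: 0.0006
```

Run:
```python
from st import *
for c in ["side","scene","side"]:
    p,d=arm.grab_frame(c); show()
draw(c,p,POSE,1.57,(150,350,130,340),3,f"pics/{c}4z.png")
```

```text
t 8.075 tip stand mm [125.1126   0.6412 124.8646] ypr [-179.9985   -0.0157  -11.244 ] F [-2.7528 -0.136   5.1367] w 0.00045031118849038596
t 8.125 tip stand mm [125.1329   0.629  124.864 ] ypr [-179.9979   -0.0161  -11.2469] F [-2.3159  0.4813  4.2365] w 0.00047830575335680364
t 8.175 tip stand mm [125.1453   0.6443 124.8553] ypr [-179.9998   -0.0154  -11.2479] F [-1.7168 -0.7072  5.2542] w 0.0004673730276951137
```

View pics/side4z.png

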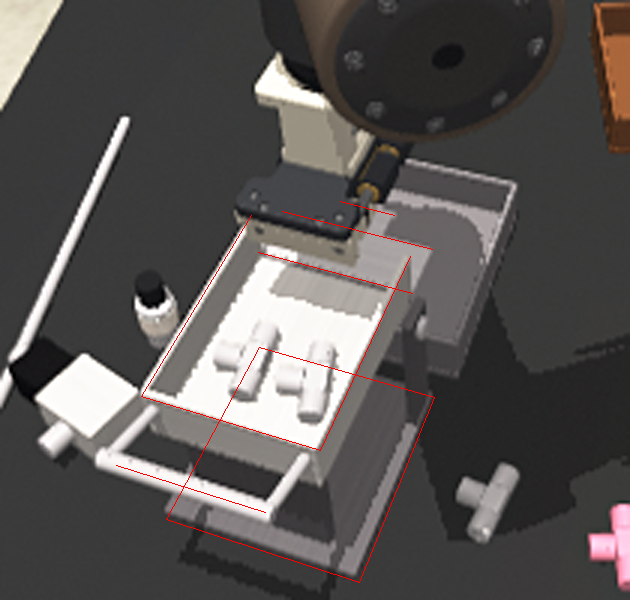

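{"method": "carry_out", "body": {"targets": [[[0,0,0,0,0,-0.1,-1],[0,0,0,0,0,-0.9,-1],[0,0,0,0,0,-1,-1],[0,0,0,0,0,-1,-0.5],[0,0,0,0,-1,-0.2,-0.18],[0,0,0,0,-1,0,-0.18],[0,0,0,0,-1,0,-0.18],[0,0,0,0,-1,0,-0.18],[0,0,0,0,-1,0,-0.18],[0,0,0,0,-1,0,-0.18],[0,0,0,0,-1,0,-0.18],[0,0,0,0,-1,0,-0.18],[0,0,0,0,-1,0,-0.18],[0,0,0,0,-1,0,-0.18],[0,0,0,0,-0.2,0,-0.18],[0,0,0,0,0,0,-0.18]]]}}

```text
t: 10.18
eef_pos: [0.6005, 0.2766, 0.3821]
ee_rot: [3.141, 0.0, -0.196]
force: [0.1, 0.4, -0.4]
width: 0.0367
```

Run:
```python
from st import *
for c in ["scene","side","wrist"]:
    p,d=arm.grab_frame(c); show() 
    if c!="wrist": draw(c,p,POSE,1.57,(150,350,200,420) if c=="scene" else (150,350,130,340),3,f"pics/{c}5z.png")
    else:
      v=p[:,:,::-1].copy()
      for s in model(1.57):
        q=proj(c,S2W(s,*POSE)).astype(int); cv2.line(v,tuple(map(int,q[0])),tuple(map(int,q[1])),(0,0,255),1)
      cv2.imwrite("pics/w5.png",v); print(arm.landmark_of(c,"tray_handle"))
```

```text
t 10.225 tip stand mm [-129.6887    0.7375  204.2396] ypr [179.9789   0.0186 -11.2571] F [0.1962 0.6208 1.0561] w 0.03615763742292669
t 10.275 tip stand mm [-129.3915    0.8186  204.407 ] ypr [179.986    0.0117 -11.2803] F [-0.0658  0.4383 -0.5721] w 0.035797125622741476
t 10.325 tip stand mm [-129.2593    0.8769  204.5616] ypr [179.9977   0.0018 -11.2914] F [ 0.7034  0.1805 -0.2035] w 0.03584870742746701
[{'point': [229.3, 278.6], 'conf': 0.74}]
```

View pics/scene5z.png

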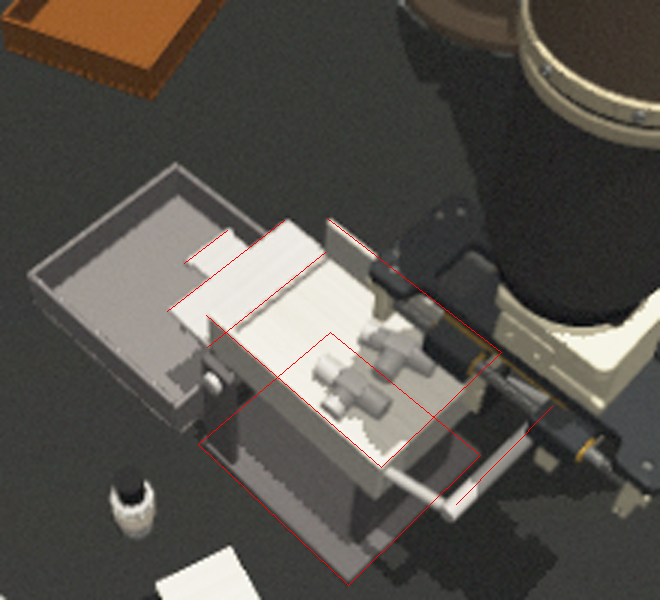

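View pics/side5z.png

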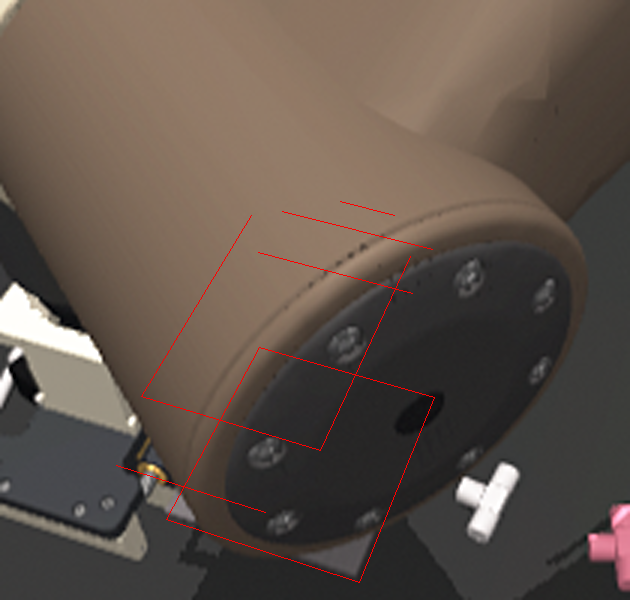

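View pics/w5.png

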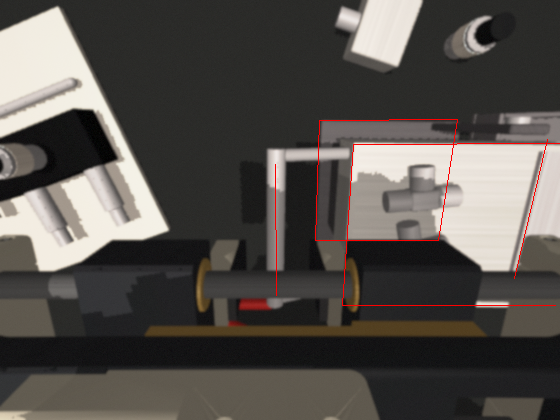

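{"method": "carry_out", "body": {"targets": [[[0,0,0,0,0,0.6,-0.18],[0,0,0,0,0,0.6,-0.18],[0,0,0,0,0,0.6,-0.18],[0,0,0,0,0,0.32,-0.18],[0,0,0,0,0,0,-0.18]]]}}

```text
t: 11.0
eef_pos: [0.6005, 0.2762, 0.3284]
ee_rot: [3.14, 0.001, -0.196]
force: [0.3, -0.7, 0.7]
width: 0.0359
```

{"method": "carry_out", "body": {"targets": [[[0,0,0,0,0,0,-1],[0,0,0,0,0,0,-1],[0,0,0,0,0,0,-1],[0,0,0,0,0,0,-1]]], "squeeze": 20}}

```text
t: 11.5
eef_pos: [0.6007, 0.2769, 0.33]
ee_rot: [-3.14, -0.001, -0.196]
force: [0.7, 3.9, 1.5]
width: 0.0108
```

Run:
```python
from st import *
p,d=arm.grab_frame("scene"); s=show()
draw("scene",p,POSE,1.57,(150,350,200,420),3,"pics/scene6z.png")
# arc
prev=(-130,170)
for th in np.arange(0.05,.951,.05):
    c,s_=np.cos(th),np.sin(th); x=60-190*c+55*s_; z=115+55*c+190*s_
    print(round(th,2),round((x-prev[0])/25,3),round(-(z-prev[1])/25,3)); prev=(x,z)
```

```text
t 11.55 tip stand mm [-130.9231    1.0616  151.9263] ypr [-179.8921   -0.0582  -11.2409] F [0.2773 4.373  0.4313] w 0.011210665644188227
0.05 0.119 -0.377
0.1 0.138 -0.371
0.15 0.157 -0.363
0.2 0.174 -0.355
0.25 0.192 -0.346
0.3 0.209 -0.336
0.35 0.226 -0.325
0.4 0.242 -0.313
0.45 0.257 -0.301
0.5 0.272 -0.288
0.55 0.286 -0.274
0.6 0.299 -0.259
0.65 0.312 -0.244
0.7 0.323 -0.228
0.75 0.334 -0.211
0.8 0.344 -0.194
0.85 0.354 -0.177
0.9 0.362 -0.159
0.95 0.37 -0.141
```

View pics/scene6z.png

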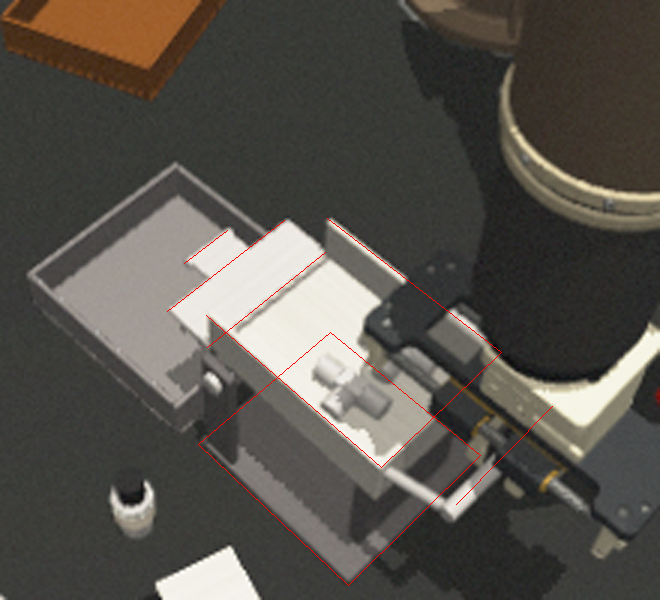

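{"method": "carry_out", "body": {"targets": [[[0,0,0,0,0.12,-0.38,-1],[0,0,0,0,0.14,-0.37,-1],[0,0,0,0,0.16,-0.36,-1],[0,0,0,0,0.17,-0.36,-1],[0,0,0,0,0.19,-0.35,-1],[0,0,0,0,0.21,-0.34,-1],[0,0,0,0,0.23,-0.32,-1],[0,0,0,0,0,0,-1]]]}}

```text
t: 12.55
eef_pos: [0.5945, 0.2475, 0.3926]
ee_rot: [-3.137, -0.001, -0.196]
force: [-1.8, 9.2, 0.4]
width: 0.0115
```

Run:
```python
from st import *
p,d=arm.grab_frame("scene"); s=show()
draw("scene",p,None,1.57,(150,350,200,420),3,"pics/scene7z.png")
```

```text
t 12.6 tip stand mm [-101.4142    0.639   214.3499] ypr [-179.7608   -0.0632  -11.2305] F [-1.6301  9.8545  1.8809] w 0.0110763869391077
```

View pics/scene7z.png

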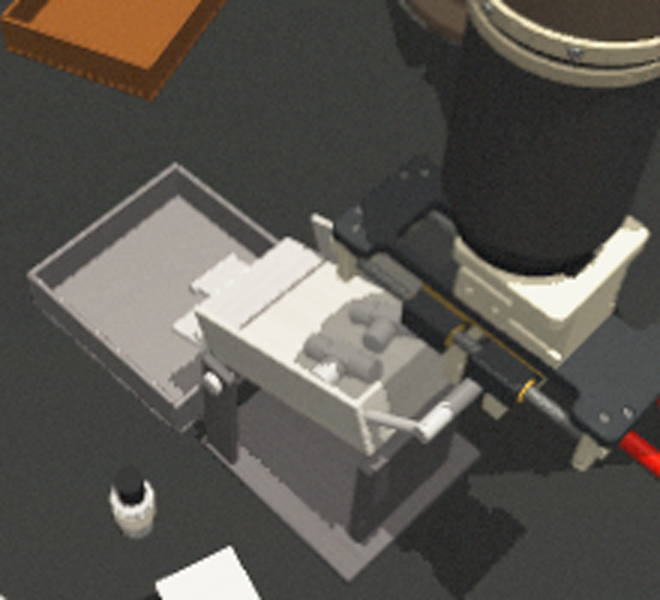

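{"method": "carry_out", "body": {"targets": [[[0,0,0,0,0.09,-0.16,-1],[0,0,0,0,0.1,-0.16,-1],[0,0,0,0,0.11,-0.15,-1],[0,0,0,0,0.12,-0.15,-1],[0,0,0,0,0.14,-0.145,-1],[0,0,0,0,0.14,-0.145,-1],[0,0,0,0,0.14,-0.14,-1],[0,0,0,0,0.14,-0.14,-1],[0,0,0,0,0,0,-1]]]}}

```text
t: 13.72
eef_pos: [0.5895, 0.2233, 0.422]
ee_rot: [-3.138, -0.0, -0.196]
force: [-1.8, 7.9, 2.9]
width: 0.0113
```

Run:
```python
from st import *
p,d=arm.grab_frame("scene"); s=show()
draw("scene",p,None,1.57,(150,350,200,420),3,"pics/scene8z.png")
```

```text
t 13.775 tip stand mm [-76.4349   0.3234 243.8825] ypr [-179.8188   -0.0194  -11.2297] F [-2.9904  7.4662  1.8449] w 0.011097275212024749
```

View pics/scene8z.png

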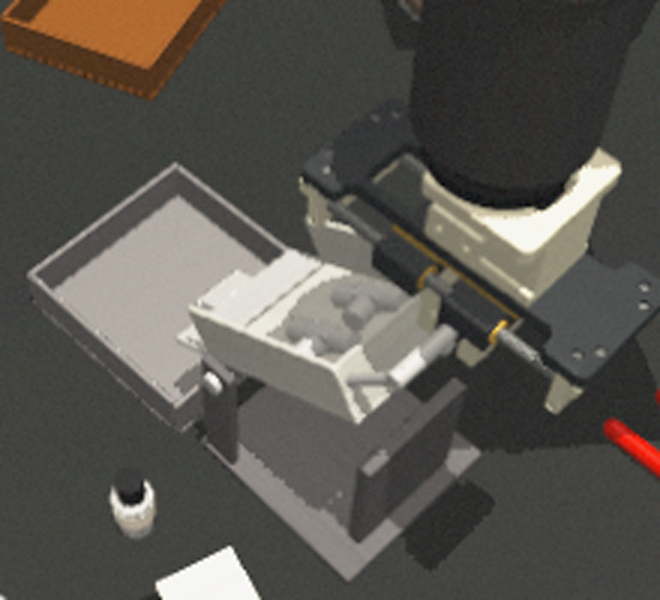

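{"method": "carry_out", "body": {"targets": [[[0,0,0,0,0.14,-0.135,-1],[0,0,0,0,0.15,-0.13,-1],[0,0,0,0,0.15,-0.13,-1],[0,0,0,0,0.15,-0.125,-1],[0,0,0,0,0,0,-1],[0,0,0,0,0,0,-1]]]}}

```text
t: 14.52
eef_pos: [0.5865, 0.2088, 0.435]
ee_rot: [-3.139, -0.0, -0.196]
force: [-3.9, 6.7, 4.6]
width: 0.0115
```

Run:
```python
from st import *
p,d=arm.grab_frame("scene"); s=show()
draw("scene",p,None,1.57,(150,350,200,420),3,"pics/scene9z.png")
```

```text
t 14.575 tip stand mm [-61.5554   0.1905 257.0149] ypr [-179.8372   -0.0138  -11.218 ] F [-4.0924  7.5682  4.0063] w 0.011053163585956333
```

View pics/scene9z.png

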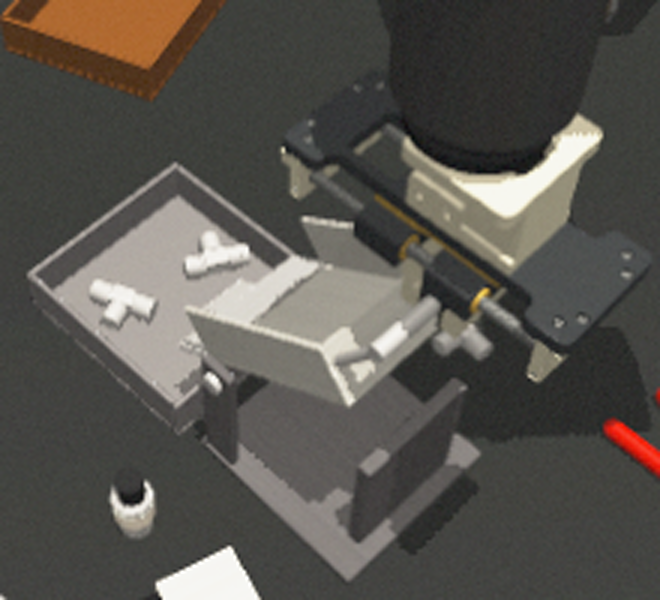

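{"method": "carry_out", "body": {"targets": [[[0,0,0,0,-0.3,0.255,-1],[0,0,0,0,-0.29,0.265,-1],[0,0,0,0,-0.28,0.28,-1],[0,0,0,0,-0.28,0.29,-1],[0,0,0,0,-0.23,0.3,-1],[0,0,0,0,-0.19,0.32,-1],[0,0,0,0,-0.23,0.32,-1],[0,0,0,0,-0.21,0.34,-1],[0,0,0,0,-0.19,0.35,-1],[0,0,0,0,-0.17,0.36,-1],[0,0,0,0,-0.16,0.36,-1],[0,0,0,0,-0.14,0.37,-1],[0,0,0,0,-0.12,0.38,-1],[0,0,0,0,0,0,-1],[0,0,0,0,0,0,-1]]]}}

```text
t: 16.45
eef_pos: [0.6009, 0.2768, 0.3295]
ee_rot: [-3.14, -0.001, -0.196]
force: [2.4, 5.6, -1.5]
width: 0.0111
```

Run:
```python
from st import *
p,d=arm.grab_frame("scene"); s=show()
draw("scene",p,POSE,1.57,(150,350,200,420),3,"pics/scene10z.png")
```

```text
t 16.5 tip stand mm [-130.8241    1.1876  151.6086] ypr [-179.9023   -0.0545  -11.2475] F [ 2.5335  4.4141 -2.0057] w 0.011663720160190438
```

View pics/scene10z.png

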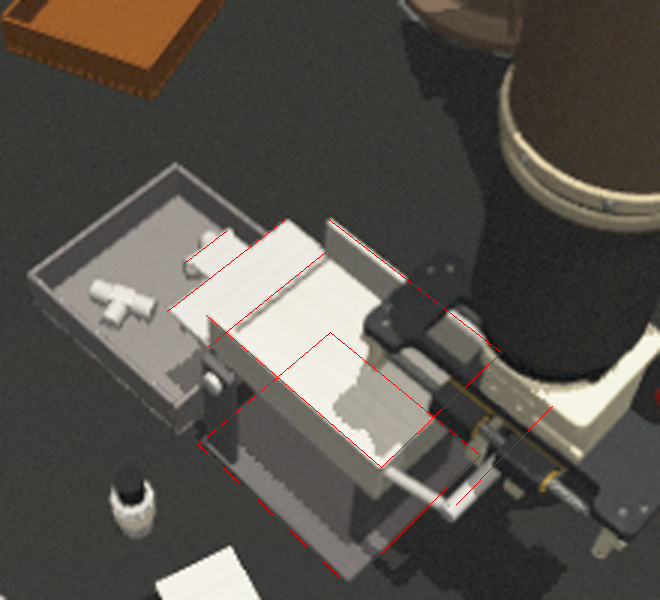

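Level again, and the gate still matches the lowered model. I'll open the gripper partway, rise and back away.

{"method": "carry_out", "body": {"targets": [[[0,0,0,0,0,0,-0.18],[0,0,0,0,0,0,-0.18],[0,0,0,0,0,0,-0.18],[0,0,0,0,0,-0.3,-0.18],[0,0,0,0,0,-0.7,-0.18],[0,0,0,0,0,-1,-0.18],[0,0,0,0,0,-1,-0.18],[0,0,0,0,-1,-1,-0.18],[0,0,0,-1,-1,0,-0.18],[0,0,0,-1,-1,0,-0.18],[0,0,0,-1,-1,0,-0.18],[0,0,0,-1,-1,0,-0.18],[0,0,0,-1,-1,0,-0.18],[0,0,0,-1,-1,0,-0.18],[0,0,0,-1,-1,0,-0.18],[0,0,0,0,0,0,-0.18],[0,0,0,0,0,0,-0.18]]]}}

```text
t: 18.62
eef_pos: [0.468, 0.5064, 0.4304]
ee_rot: [-3.141, -0.0, -0.196]
force: [0.2, -0.2, 0.0]
width: 0.0361
```

Run:
```python
from st import *
for c in ["scene","side"]:
    p,d=arm.grab_frame(c); show()
    draw(c,p,POSE,1.57,(150,350,200,420) if c=="scene" else (150,350,130,340),3,f"pics/{c}11z.png")
```

```text
t 18.675 tip stand mm [-329.7089 -173.5478  252.2844] ypr [-179.964    -0.0233  -11.2689] F [ 0.1747 -0.6539  0.1232] w 0.03575000149972233
t 18.725 tip stand mm [-329.5429 -173.3548  252.1531] ypr [-179.9674   -0.0186  -11.2982] F [ 0.6101  0.2328 -0.1745] w 0.03608697899279992
```

View pics/scene11z.png

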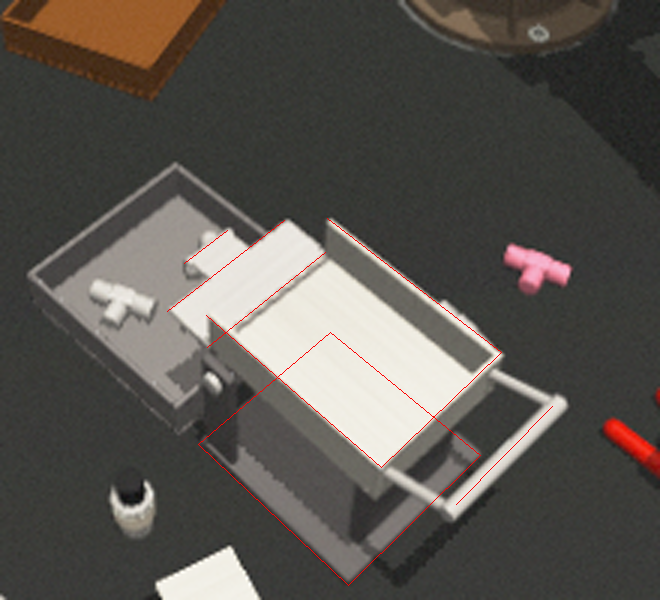

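View pics/side11z.png

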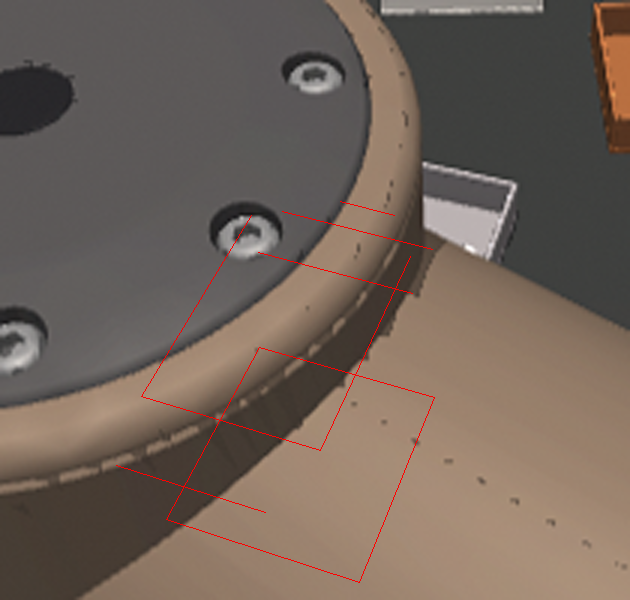

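Run:
```python
from st import *
p,d=arm.grab_frame("scene")
for x,y in [(.02,.0),(.05,.03),(.05,-.03),(.095,.04),(.095,-.04),(.115,.04),(.115,-.04),(.115,0),(.135,0),(.14,.01)]:
    q=proj("scene",S2W([[x,y,.126]],*POSE))[0]
    print(x,y,w2s(dep("scene",(q[1],q[0]),d))*1e3)
```

```text
0.02 0.0 [ 20.3945  -0.4821 125.0275]
0.05 0.03 [ 50.1528  29.8442 125.6576]
0.05 -0.03 [ 49.8009 -29.7607 126.4461]
0.095 0.04 [ 75.1552  57.2577 165.1025]
0.095 -0.04 [ 95.2972 -40.3221 125.4145]
0.115 0.04 [114.5889  40.3393 126.7688]
0.115 -0.04 [116.6322 -41.679  122.9474]
0.115 0 [115.386   -0.3578 125.2781]
0.135 0 [135.5263  -0.4643 125.0633]
0.14 0.01 [140.6039   9.488  124.938 ]
```

The gate is flush with the floor (z about 125 mm all the way along), so I'm handing the job in.

```bash
python3 -c "
from station import arm
print(arm.job_done())"
```

```text
the job is handed in; nothing more can be done
None
```

The job is done and handed in at about 18.8 s, well under the 54 s limit. I pushed the gate down with the closed fingers until it met its stop at 4–5 N. Then I gripped the handle bar and tipped the tray to about 0.65 rad, and both tees slid into the bin. I lowered the tray along the same arc, let go and backed away.

**Last checks:**
- **Tees:** both lie in the grey bin below the gate. The one under the gate's tab is now partly hidden by it.
- **Tray:** it matches the level model in the scene picture.
- **Gate:** depth readings give it at z about 125 mm along its length, flush with the tray floor (single points read 123–127 mm).
- **Robot:** it stands clear, with the force reading near zero.

**Failed or disagreed:**
- The side camera was blocked by the arm at the end, so only the scene camera confirms the final state.
- One depth sample aimed at the gate landed on the side wall's top edge instead.
- While pressing the gate, contact came about 3 mm lower than I expected. Later pictures showed the gate fully down anyway.
- The handle pushed back on the gripper sideways with up to about 10 N during the lift.

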